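Seat a tape reel in the counter dispenser and hold it against the brake

ROBOT

A 7-joint arm with a two-finger parallel gripper is mounted at the origin on a cart in front of the work surface, level with it; the furniture and walls round the work are solid. World frame = base frame: x ahead of the robot, y to its left, z up, the work surface at z = 0. Lengths are in m, angles in rad, forces in N, time in s.
With the tool pointing down it reaches from about 0.375 to 0.925 m from the base axis. Payload 3.1 kg.
Tool frame: the origin (TCP) lies at the very end of the fingers, on their centre line; the grasp point (between the pads) lies 19 mm behind it; z points along the fingers, y is the direction in which the jaws open and shut (so a half turn about z gives the same grasp; the last joint's range is limited). The gripper opens to 85 mm and grips with 20 to 120 N. Pads are 22 mm wide; open, the fingers measure 114 mm over their backs; the gripper's body (76 mm by 85 mm) begins 54 mm behind the grasp point. The pads swing forward as they close: fully open they stand 13 mm farther back than shut.
Start: joints at [-1.429, 0.383, 0.044, 1.598, -0.018, 1.161, -0.05], TCP at [0.154, 0.631, 0.231] pointing down, gripper open.
Joint ranges: [-2.61, 2.61], [-0.41, 2.15], [-1.48, 1.57], [0, 2.5], [-1.57, 4.71], [0.05, 1.97], [-2.85, 2.85]. Speed limits (rad/s): [2.79, 2.79, 3.14, 3.14, 3.14, 3.14, 3.14].

INTERFACE

Orientations are given as a 3x3 rotation matrix whose columns are the frame's x, y, z axes.
In Python, from workcell import ctrl gives the robot as it stands.
- The arm moves only by the tool apply_moves, never from a script. Its argument "increments" is a list of rows, each a list of 7 numbers: the turn, a rotation vector about the tool's x, y, z in degrees, then the shift along the tool's x, y, z in mm, then the closure in counts, from 0 (fully open) to 255 (shut). A call has 1 to 10 rows; each row is the pose to reach, as a shift and turn from the pose commanded when the call began, along the tool's axes at that moment; what a row does not reach only later rows make up. A row lasts 1/8 s, in which the tool goes at most 62.5 mm and 10.7 degrees, less where a joint would pass 70% of its speed; a pose out of reach is approached as far as the arm can. A call with a gripper value outside its range is refused whole. The fingers move at their own pace and stop on an object; "grip_force" is the grip in N (left out, the last holds). Time passes only in rows, so rows that repeat a pose let the fingers close. It gives the time, the measured TCP pose, the force and the opening at its end, in the units of the state.
- ctrl.state(): the state, without advancing time (a new reading comes with each control period).
- ctrl.capture(name): name is "scene" or "side" or "wrist"; returns a dict with "pixels" (400x640x3 uint8, red, green, blue), "z_map" (400x640 float32, m along the optical axis (not along the pixel's ray), 0 where there is no reading), "K" (3x3 intrinsics, pixels), "world_from_camera" (4x4, takes a point from camera to world coordinates); the wrist camera has in their place "tool_from_camera" (4x4, takes a point from camera to tool coordinates, whose origin is the TCP and whose axes are the flange's). Camera axes: x right, y down, z forward; pixel columns grow to the right and rows downward; lengths in m; the calibration is good to about 2 mm. A picture is of the moment at which its call begins: read the wrist's pose just before it.
- ctrl.hand_in(): hands the job in, once; it reports no verdict.
The state is a dict: "t": time; "q": joint angles; "qd": joint speeds; "tau": joint torques, N m; "ee_pos": TCP position; "tool_rot": TCP orientation; "wrist_force": force on the tool from outside, world axes, zero at the start; "torque": the same for the moment, N m; "opening": finger opening in m.
Only numpy, scipy, OpenCV 4.12 (cv2) and the standard library are available. Lean on these libraries where they do the work, as an engineer would, in place of code of your own. Each camera call takes 0.05 s, during which the arm holds its last target.

TASK

Take the reel of paper tape on its steel shaft out of the wooden rest and lay the shaft in the V notches of the tape dispenser's two cheeks, the reel between them. Then, with the reel in your grip, push it along the shaft's line against the sprung brake shoe until the shoe is about halfway in (7 or 8 newtons), never jamming it against its stop, and finish while still holding it there steadily so that I can screw the locking collar on the shaft; leave the other things on the table where they are.

Things in the scene. Friction and masses are not known exactly. Their poses are not given: they have to be found in the camera images.
- reel: Full reel of brown kraft paper tape with thin plywood flanges, fixed on a steel shaft: a drum 56 mm across and 30 mm wide at the middle of a round shaft 12 mm thick and 136 mm long; about 0.2 kg, both ends alike. Origin at the drum's centre on the shaft's centre line; x axis along the shaft. Starts lying in the rest, shaft level, 59 mm above the table. Grip it across the drum (56 mm) from above.
- rest: Low wooden rest (70 x 52 mm board, 36 mm high) in which the reel lies at the start, between two round rails that run along the shaft; fixed to the table. Origin under its centre on the table; x axis along the reel's shaft.
- dispenser: Tape dispenser, fixed to the table: wooden base 124 x 72 mm, 12 mm thick, with two upright plywood cheeks (8 mm thick, 68 mm wide, 65 mm high) across its x axis, their middles 46 mm either side of the origin. Origin under the middle of the base on the table; x axis along the shaft's line from the plain cheek to the brake cheek, away from the robot, turned by up to 0.3 rad; z up.
- shaft_seat (a point): Point midway between the V notches in the cheeks' tops, on the centre line of a seated shaft: 52 mm above the table. Each notch is open at the top, 59 mm wide there, its sides sloping at 35 degrees and lined with slippery nylon. The seated reel's centre can stand from 27 mm on the plain cheek's side of this point (at that cheek) to 7 mm on the brake's side (touching the free brake shoe).
- brake (a joint): Forked brake shoe, 50 mm wide, aluminium with a cork face, open upwards so that the shaft drops between its arms; on two spring plungers at the brake cheek. 0 = free; pushed along the dispenser's +x it yields up to 0.010 m (its stop). The springs push back with 3 N at 0, 7.5 N at 0.005, 12 N at 0.010 m. A dark groove on each plunger meets its brass barrel at half travel.
- brake_face (a point): Middle of the brake shoe's face at the height of the shaft; it moves with the shoe. When free it stands 22 mm from shaft_seat along the dispenser's +x.
- tape_clear: Wide roll of packing tape lying flat, 94 mm across and 48 mm high; leave it. Origin under its centre.
- soap_a: Small tan soap carton, 45 x 63 x 26 mm, at the rear of the table, right of the dispenser, near the tall pine crate whose front face stands at x = 0.72 m all along behind the dispenser (0.27 m high, cards on it to 0.45 m); leave it. Origin under its centre.
- soap_b: Another small tan soap carton, 45 x 63 x 26 mm, further to the right; leave it. Origin under its centre.
- candle_b: Candle in a glass, 60 mm across and 60 mm high, at the front left; leave it. Origin under its centre.
- card_spinner: Tall plywood card spinner that always stands at the right rear of the table, fixed: a square tower turned 45 degrees, reaching 0.18 m from its axis at its corners (its roof 0.19 m, 0.39 m above the table; a small sign on top to 0.46 m). Origin on its axis at the table. Keep the arm clear of it: the robot starts to its right, so come round its front, nearer than x = 0.40 m or above it.

How it is judged:
By the outcome, as a careful person would: the job done as asked, in the order asked, and still so for the second after the job is handed in, while the arm keeps its last pose, push and grip.
It also fails if it takes over 51 s, if anything falls off the work surface, if the arm or the gripper's body presses on something with over 40 N, if the wrist force passes 120 N, or if a joint passes its speed limit or range.

## Working session

There is one attempt and no reset: what is moved stays moved. The work goes in short steps, Python scripts to look and compute and a tool call to move; the robot and the scene stay as the last step left them, time stands still between calls to the robot, and variables do not carry over. Pictures are saved under pics/ and viewed, and the job is handed in when it is done.

Besides the shell and the picture viewer there is one more tool, called as name(argument=value, ...) on one line, values as JSON. apply_moves: Moves the arm, as the interface text tells. Its arguments: {"type":"object","properties":{"increments":{"type":"array","items":{"type":"array","items":{"type":"number"}}},"grip_force":{"type":"number"}},"required":["increments"]}

```bash
ls; mkdir -p pics; cat > h.py <<'E'
import numpy as np, cv2
from workcell import ctrl
def grab(n,f):
    s=ctrl.state(); c=ctrl.capture(n)
    cv2.imwrite('pics/'+f+'.png',c['pixels'][:,:,::-1]); np.savez('pics/'+f+'.npz',**{k:v for k,v in c.items()},ee=s['ee_pos'],R=s['tool_rot'])
    return s,c
def W(c):
    if 'world_from_camera' in c: return np.array(c['world_from_camera'])
    T=np.eye(4);T[:3,:3]=c['R'];T[:3,3]=c['ee'];return T@np.array(c['tool_from_camera'])
def cloud(c):
    z=c['z_map'];K=c['K'];v,u=np.mgrid[:400,:640]
    P=np.stack([(u-K[0,2])/K[0,0]*z,(v-K[1,2])/K[1,1]*z,z],-1)
    T=W(c);return P@T[:3,:3].T+T[:3,3]
def ray(c,u,v,h):
    T=W(c);d=T[:3,:3]@np.linalg.inv(c['K'])@np.array([u,v,1.]);o=T[:3,3]
    return o+d*(h-o[2])/d[2]
E
python3 - <<'E'
from h import *
s,c=grab('scene','sc0');grab('side','si0')
print({k:np.round(v,3) for k,v in s.items()})
E
```

```text
pics
{'t': np.float64(0.0), 'q': array([-1.429,  0.384,  0.044,  1.6  , -0.018,  1.161, -0.05 ]), 'qd': array([-0.   ,  0.001,  0.   , -0.001,  0.001,  0.   ,  0.   ]), 'tau': array([-1.0000e-03, -4.3347e+01,  1.0240e+00, -2.4951e+01,  1.1000e-02,
        1.1000e-02,  0.0000e+00]), 'ee_pos': array([0.154, 0.63 , 0.23 ]), 'tool_rot': array([[-0.971,  0.237, -0.   ],
       [ 0.237,  0.971, -0.003],
       [-0.   , -0.003, -1.   ]]), 'wrist_force': array([ 0.247, -0.361, -0.236]), 'torque': array([ 0.048, -0.02 , -0.019]), 'opening': np.float64(0.085)}
```

View pics/sc0.png

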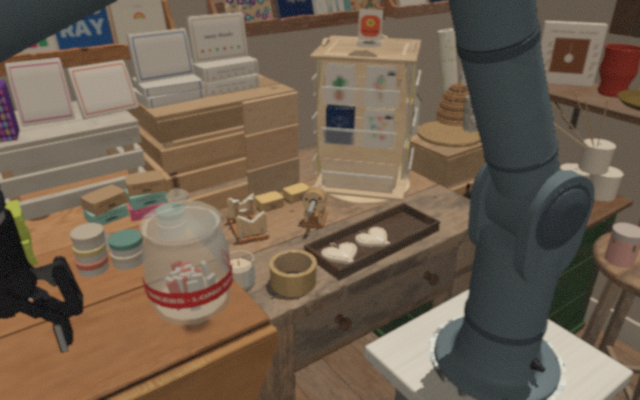

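View pics/si0.png

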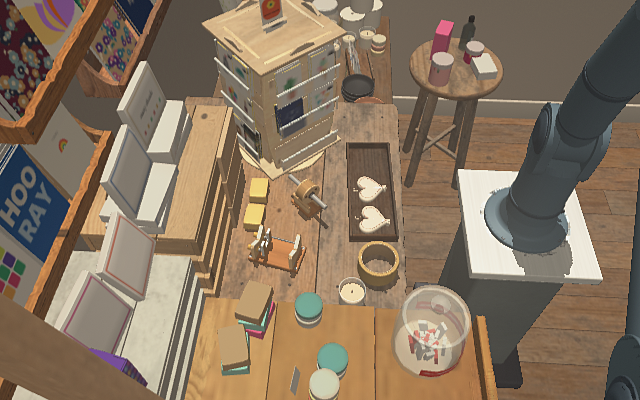

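```bash
python3 - <<'E'
from h import *
for f in ['sc0','si0']:
    c=dict(np.load(f'pics/{f}.npz')); print(f,np.round(W(c)[:3],3).tolist(), c['K'][0,0])
    P=cloud(c)
    pts=dict(sc0=[(245,215),(318,205),(293,262),(240,262),(180,210),(368,170),(360,60),(70,310),(270,200),(372,238)],si0=[(308,200),(280,245),(378,250),(352,285),(430,320),(308,300),(270,70),(260,187),(254,215),(235,250),(370,190)])[f]
    for u,v in pts: print((u,v),P[v,u].round(3))
c=dict(np.load('pics/si0.npz'));im=c['pixels'][150:290,210:420][:,:,::-1]
cv2.imwrite('pics/si0c.png',cv2.resize(im,(800,533),interpolation=cv2.INTER_CUBIC))
c=dict(np.load('pics/sc0.npz'));im=c['pixels'][170:280,210:350][:,:,::-1]
cv2.imwrite('pics/sc0c.png',cv2.resize(im,(760,597),interpolation=cv2.INTER_CUBIC))
E
```

```text
sc0 [[-0.585, -0.386, 0.713, -0.343], [-0.811, 0.276, -0.516, 0.601], [0.002, -0.88, -0.475, 0.638]] 514.1778610199478
(245, 215) [0.629 0.131 0.025]
(318, 205) [ 0.529 -0.012  0.051]
(293, 262) [0.402 0.141 0.023]
(240, 262) [0.437 0.243 0.045]
(180, 210) [0.283 0.397 0.284]
(368, 170) [ 0.546 -0.179  0.091]
(360, 60) [ 0.555 -0.147  0.368]
(70, 310) [0.129 0.572 0.298]
(270, 200) [0.653 0.048 0.029]
(372, 238) [ 0.381 -0.055  0.02 ]
si0 [[-0.998, -0.043, 0.054, 0.464], [-0.067, 0.785, -0.616, 0.779], [-0.015, -0.618, -0.786, 1.069]] 518.4458158372961
(308, 200) [0.54  0.006 0.046]
(280, 245) [0.601 0.118 0.011]
(378, 250) [0.367 0.122 0.016]
(352, 285) [0.427 0.233 0.044]
(430, 320) [0.309 0.414 0.279]
(308, 300) [0.514 0.334 0.165]
(270, 70) [ 0.62  -0.085  0.372]
(260, 187) [ 0.667 -0.04   0.032]
(254, 215) [0.672 0.045 0.026]
(235, 250) [0.709 0.132 0.   ]
(370, 190) [ 0.385 -0.056  0.019]
```

View pics/si0c.png

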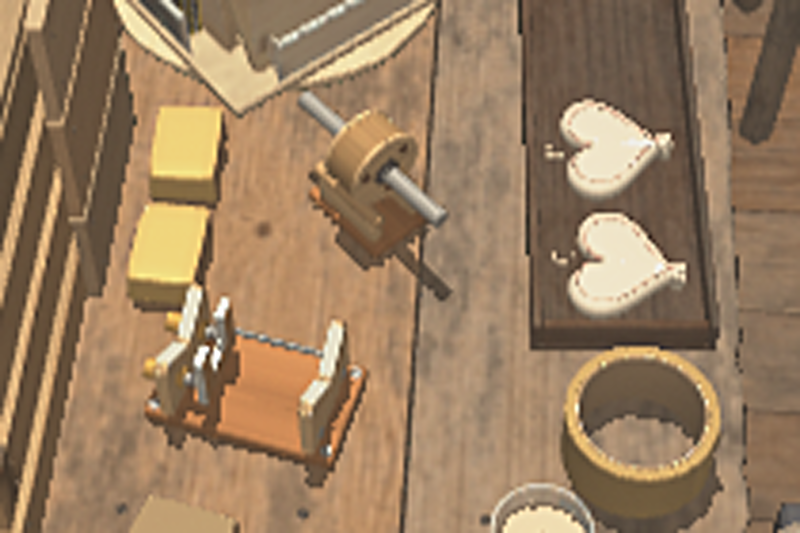

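View pics/sc0c.png

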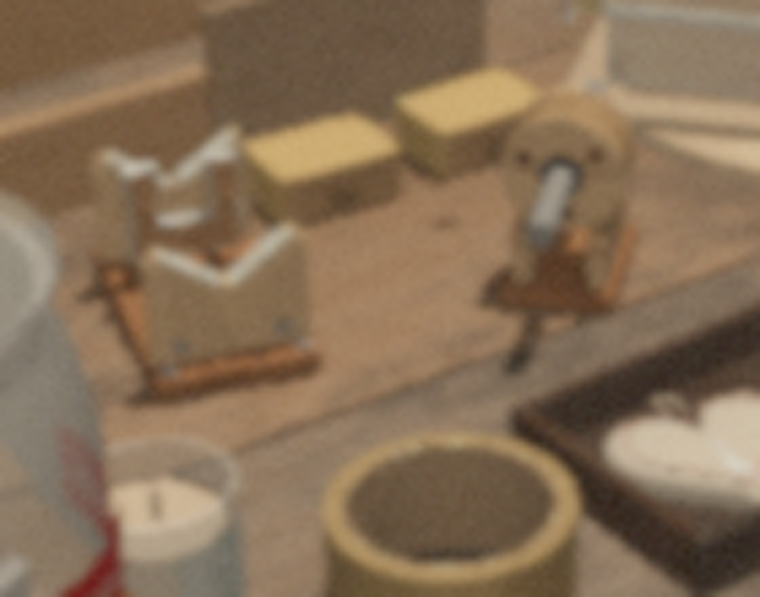

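```bash
python3 - <<'E'
from h import *
c=dict(np.load('pics/si0.npz'));P=cloud(c)
for u,v in [(308,98),(438,212)]:
    print(ray(c,210+u*.2625,150+v*.2625,.061).round(4))
# cloud of reel
m=(P[...,0]>.45)&(P[...,0]<.62)&(P[...,1]>-.09)&(P[...,1]<.075)&(P[...,2]>.045)&(P[...,2]<.1)
vv,uu=np.nonzero(m);print(m.sum(),uu.min(),uu.max(),vv.min(),vv.max(),P[m].mean(0))
q=P[m];
top=q[q[:,2]>.08];print('drum top',len(top),top.mean(0),top.min(0),top.max(0))
# dispenser: white-ish nylon points
px=c['pixels'].astype(int)
m=(P[...,0]>.5)&(P[...,0]<.72)&(P[...,1]>.06)&(P[...,1]<.22)&(P[...,2]>.008)
for lo,hi in [(.008,.016),(.05,.075)]:
    k=m&(P[...,2]>lo)&(P[...,2]<hi);q=P[k];print(lo,k.sum(),q.min(0),q.max(0),q.mean(0)); 
    if lo<.02: print(cv2.minAreaRect((q[:,:2]*1000).astype(np.float32)))
    else:
        vv,uu=np.nonzero(k)
        for a,b,p in list(zip(uu,vv,q))[::6]: print(a,b,p.round(3))
E
```

```text
[ 0.5881 -0.0574  0.061 ]
[0.497  0.0321 0.061 ]
608 280 327 158 209 [ 0.55068058 -0.01388795  0.07140088]
drum top 183 [ 0.55358279 -0.01944286  0.08531952] [ 0.52146484 -0.08977007  0.08001262] [0.61728042 0.01268011 0.09359486]
0.008 917 [0.53967821 0.06105791 0.00810655] [0.71935397 0.18832134 0.01599929] [0.60271871 0.14173016 0.0125913 ]
((633.7910766601562, 123.88481903076172), (100.64178466796875, 187.03160095214844), 80.1110610961914)
0.05 291 [0.55013458 0.0603714  0.05002841] [0.71966971 0.18454721 0.07475471] [0.6193333  0.13377378 0.05930725]
233 210 [0.716 0.063 0.069]
234 212 [0.715 0.061 0.058]
233 214 [0.715 0.071 0.064]
233 216 [0.717 0.07  0.054]
263 225 [0.64  0.097 0.061]
259 227 [0.648 0.105 0.063]
259 228 [0.648 0.106 0.061]
269 228 [0.624 0.107 0.065]
268 229 [0.626 0.11  0.064]
261 230 [0.643 0.11  0.06 ]
258 231 [0.65  0.111 0.056]
268 231 [0.625 0.116 0.066]
261 232 [0.643 0.114 0.056]
270 232 [0.622 0.113 0.057]
267 233 [0.627 0.123 0.067]
259 234 [0.647 0.12  0.057]
269 234 [0.624 0.118 0.056]
260 235 [0.645 0.12  0.053]
299 235 [0.553 0.122 0.064]
267 236 [0.628 0.12  0.051]
258 237 [0.649 0.124 0.051]
299 237 [0.552 0.125 0.06 ]
300 238 [0.55  0.124 0.054]
256 240 [0.652 0.134 0.052]
299 240 [0.552 0.132 0.058]
262 241 [0.636 0.144 0.065]
298 241 [0.554 0.132 0.055]
262 242 [0.636 0.145 0.063]
298 242 [0.554 0.137 0.058]
261 243 [0.637 0.152 0.069]
297 243 [0.556 0.138 0.055]
255 244 [0.652 0.15  0.061]
265 244 [0.63  0.144 0.053]
254 245 [0.653 0.155 0.063]
294 245 [0.563 0.141 0.05 ]
253 246 [0.655 0.158 0.065]
264 246 [0.631 0.153 0.059]
254 247 [0.654 0.156 0.057]
251 248 [0.66  0.16  0.059]
263 248 [0.633 0.156 0.054]
253 250 [0.656 0.162 0.053]
295 251 [0.559 0.16  0.055]
290 253 [0.569 0.17  0.061]
290 254 [0.569 0.175 0.065]
290 255 [0.568 0.178 0.066]
291 256 [0.566 0.179 0.064]
291 257 [0.566 0.18  0.061]
292 258 [0.564 0.179 0.055]
288 260 [0.573 0.182 0.051]
```

```bash
python3 - <<'E'
from h import *
for f in ['sc0','si0']:
    c=dict(np.load(f'pics/{f}.npz'));P=cloud(c)
    m=(P[...,0]>.15)&(P[...,0]<.45)&(P[...,1]>.28)&(P[...,1]<.52)&(P[...,2]>.05)&(c['z_map']>0)
    if f=='sc0': m[:, :125]=0
    print('jar',P[m].min(0),P[m].max(0))
    m=(P[...,0]>.4)&(P[...,0]<.9)&(P[...,1]>-.5)&(P[...,1]<.0)&(P[...,2]>.1)&(P[...,2]<.38)
    print('spin',P[m].min(0),P[m].max(0))
    m=(P[...,0]>.1)&(P[...,0]<.71)&(P[...,1]>.2)&(P[...,1]<1)&(P[...,2]>.05)&(c['z_map']>0)
    if f=='sc0': m[:, :125]=0
    for x in np.arange(.1,.7,.1):
        print([ (round(float(P[k][:,2].max()),2) if (k:=m&(P[...,0]>=x)&(P[...,0]<x+.1)&(P[...,1]>=y)&(P[...,1]<y+.1)).any() else 0) for y in np.arange(.2,.8,.1)])
c=ctrl.capture('wrist');print(c['tool_from_camera'].round(3),c['K'][0,0])
E
```

```text
jar [0.16321406 0.31135452 0.05001362] [0.44998456 0.51996841 0.31173162]
spin [ 0.46188566 -0.40079576  0.10002417] [ 8.99778123e-01 -1.28711284e-05  3.79988080e-01]
[0, 0.11, 0.11, 0.11, 0, 0, 0]
[0, 0.31, 0.31, 0.12, 0, 0, 0]
[0.06, 0.31, 0.31, 0, 0, 0, 0]
[0.06, 0, 0.17, 0, 0, 0, 0]
[0, 0.2, 0.11, 0, 0, 0, 0]
[0, 0.2, 0.11, 0, 0, 0, 0]
jar [0.15008227 0.28001997 0.0517161 ] [0.44998515 0.51976402 0.64138755]
spin [ 0.46416059 -0.3550956   0.10012554] [ 8.88875898e-01 -4.48611895e-05  3.79971216e-01]
[0, 0.64, 0.64, 0.62, 0.6, 0, 0]
[0, 0.31, 0.31, 0, 0.57, 0, 0]
[0.06, 0.31, 0.31, 0, 0, 0, 0]
[0.06, 0.17, 0.19, 0.19, 0, 0, 0]
[0, 0.2, 0.19, 0.19, 0, 0, 0]
[0, 0.2, 0.17, 0.11, 0.76, 0, 0]
[[ 0.001 -0.946 -0.324  0.084]
 [ 1.     0.001  0.001 -0.001]
 [-0.    -0.324  0.946 -0.143]
 [ 0.     0.     0.     1.   ]] 327.46948586232236
```

apply_moves(increments=[[0,0,0,0,0,-60,0],[0,0,0,0,0,-120,0],[0,0,0,0,0,-170,0],[0,0,0,-50,-15,-170,0],[0,0,0,-100,-30,-170,0],[0,0,0,-150,-45,-170,0],[0,0,0,-200,-60,-170,0],[0,0,0,-250,-73,-170,0],[0,0,0,-250,-73,-170,0]])

```text
t: 1.27
ee_pos: [0.3865, 0.4959, 0.4009]
tool_rot: [[-0.968, 0.249, 0.003], [0.249, 0.968, -0.003], [-0.004, -0.002, -1.0]]
wrist_force: [0.4, -0.1, 0.9]
opening: 0.0856
```

apply_moves(increments=[[0,0,0,-40,-45,0,0],[0,0,0,-80,-90,0,0],[0,0,0,-120,-140,0,0],[0,0,0,-167,-190,0,0],[0,0,0,-190,-235,10,0],[0,0,0,-215,-280,25,0],[0,0,0,-240,-325,45,0],[0,0,0,-267,-381,70,0],[0,0,0,-267,-381,70,0],[0,0,0,-267,-381,70,0]])

```text
t: 2.52
ee_pos: [0.5484, 0.0685, 0.3309]
tool_rot: [[-0.971, 0.237, -0.001], [0.237, 0.971, 0.001], [0.001, 0.001, -1.0]]
wrist_force: [0.6, 0.6, -0.4]
opening: 0.0854
```

```bash
python3 - <<'E'
from h import *
s,c=grab('wrist','w1');print(s['t'],s['ee_pos'],s['q'],s['qd'].round(3))
E
```

```text
2.525 [0.54836587 0.06851713 0.33089836] [-0.6509122   0.1259373   0.49900845  1.72965783 -0.06342163  1.30262122
  1.1928329 ] [-0.023 -0.005 -0.041 -0.022 -0.004  0.     0.001]
```

View pics/w1.png

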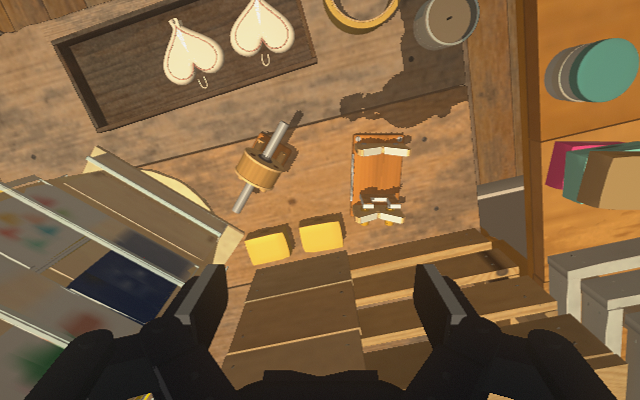

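```bash
python3 - <<'E'
from h import *
c=dict(np.load('pics/w1.npz'));im=c['pixels'][:,:,::-1]
cv2.imwrite('pics/w1d.png',cv2.resize(im[120:240,330:430],(666,800)[0:1]+(799,),interpolation=cv2.INTER_CUBIC)[:600*2] if 0 else cv2.resize(im[125:235,335:425],None,fx=5.4,fy=5.4,interpolation=cv2.INTER_CUBIC))
cv2.imwrite('pics/w1r.png',cv2.resize(im[105:220,220:310],None,fx=5.2,fy=5.2,interpolation=cv2.INTER_CUBIC))
P=cloud(c)
for u,v in [(265,180),(378,150),(268,240),(320,232),(380,180)]: print(P[v,u].round(3))
# spinner footprint
m=(P[...,2]>.1)&(P[...,2]<.37)&(P[...,1]<0)&(P[...,0]<.7);print(P[m].min(0),P[m].max(0)); i=P[m][P[m][:,1].argmax()];print(i); i=P[m][P[m][:,0].argmin()];print(i)
E
```

```text
[ 0.555 -0.004  0.081]
[0.559 0.144 0.049]
[ 0.658 -0.039  0.029]
[0.664 0.04  0.027]
[0.611 0.143 0.013]
[ 0.47516803 -0.23513317  0.10001379] [ 0.69916532 -0.07862992  0.34172417]
[ 0.60565346 -0.07862992  0.20259375]
[ 0.47516803 -0.196157    0.20214209]
```

View pics/w1d.png

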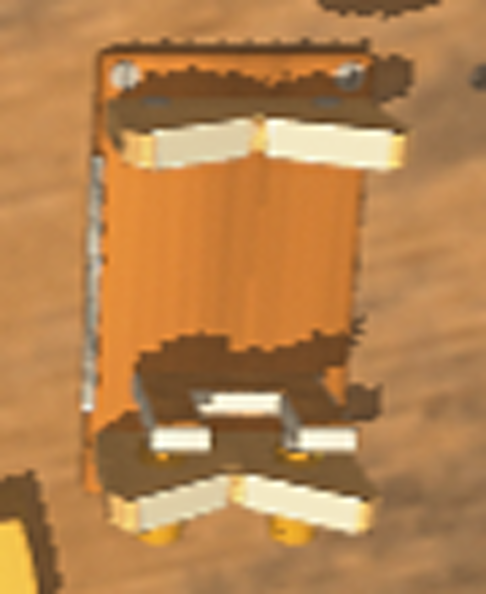

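View pics/w1r.png

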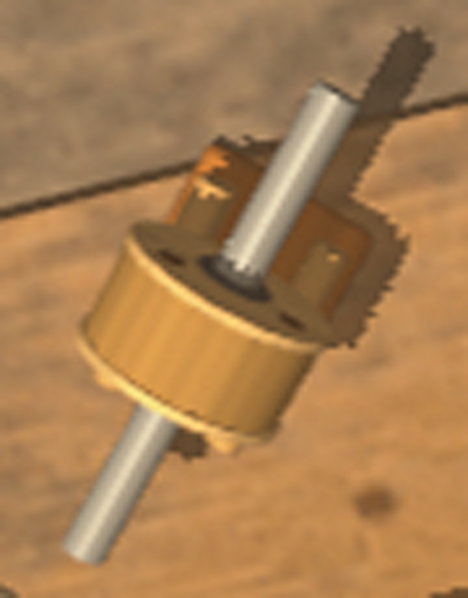

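```bash
python3 - <<'E'
from h import *
c=dict(np.load('pics/w1.npz'))
r=lambda a,b,h:ray(c,220+a/5.2,105+b/5.2,h)
d=lambda a,b,h:ray(c,335+a/5.4,125+b/5.4,h)
A=r(334,92,.061);B=r(86,550,.061);print(A,B,(A+B)/2,np.hypot(*(A-B)[:2]),np.degrees(np.arctan2(*(B-A)[1::-1])))
# axis seg: near shaft at drum entry and exit
p=[d(260,118,.0447),d(260,150,.0447),d(237,473,.0447),d(237,500,.0447)]
for q in p:print(q.round(4))
a=(p[0]+p[1])/2;b=(p[2]+p[3])/2;print('seat',(a+b)/2,np.hypot(*(b-a)[:2]),np.degrees(np.arctan2(*(b-a)[1::-1])))
# cheek top corners plain (z .065)
for q in [(130,150),(400,150),(125,515),(365,515)]: print(d(*q,.065).round(4))
# shoe tops
for q in [(180,440),(325,440),(240,403)]: print(d(*q,.06).round(4))
E
```

```text
[0.49543871 0.03573707 0.061     ] [ 0.59204912 -0.05813642  0.061     ] [ 0.54374392 -0.01119967  0.061     ] 0.1347063592222363 -44.17681549548239
[0.5572 0.1514 0.0447]
[0.5649 0.1501 0.0447]
[0.647  0.1293 0.0447]
[0.6544 0.128  0.0447]
seat [0.60586978 0.13970675 0.0447    ] 0.09229120620235327 -13.848723663984785
[0.5531 0.1177 0.065 ]
[0.568  0.1788 0.065 ]
[0.6429 0.0982 0.065 ]
[0.6571 0.1564 0.065 ]
[0.6285 0.1157 0.06  ]
[0.637  0.1508 0.06  ]
[0.6224 0.1319 0.06  ]
```

apply_moves(increments=[[0,0,10,-4,-26,0,0],[0,0,20,-9,-53,40,0],[0,0,30.5,-14,-80,90,0],[0,0,30.5,-14,-80,140,0],[0,0,30.5,-14,-80,180,0],[0,0,30.5,-14,-80,180,0],[0,0,30.5,-14,-80,180,0]])

```text
t: 3.45
ee_pos: [0.5451, -0.0117, 0.153]
tool_rot: [[-0.718, 0.696, 0.003], [0.696, 0.718, 0.001], [-0.002, 0.002, -1.0]]
wrist_force: [0.5, -0.2, 0.7]
opening: 0.0855
```

```bash
python3 - <<'E'
from h import *
s,c=grab('wrist','w2');print(s['t'],s['ee_pos'],s['q'],s['qd'].round(3))
print(s['tool_rot'].round(3),np.degrees(np.arctan2(s['tool_rot'][1,1],s['tool_rot'][0,1])))
E
```

```text
3.45 [ 0.5450509  -0.01168642  0.15295755] [-0.54441529  0.30274104  0.5693518   1.94744641 -0.20070276  0.94372951
  0.92389396] [ 0.005 -0.02   0.019 -0.018  0.    -0.005  0.002]
[[-0.718  0.696  0.003]
 [ 0.696  0.718  0.001]
 [-0.002  0.002 -1.   ]] 45.92412280958126
```

View pics/w2.png

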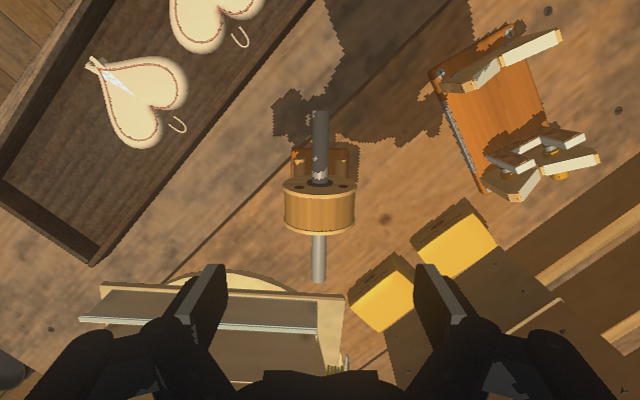

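```bash
python3 - <<'E'
from h import *
c=dict(np.load('pics/w2.npz'))
A=ray(c,321,111,.059);B=ray(c,319,283,.062);M=(A+B)/2
print(A,B,M,np.hypot(*(A-B)[:2]),np.degrees(np.arctan2(*(B-A)[1::-1])))
print('tool offset mm',(c['R'].T@(M-c['ee'])*1000).round(1))
# drum flange top edges from pixels at top z=.087
for u,v in [(320,190),(320,235)]: print((c['R'].T@(ray(c,u,v,.087)-c['ee'])*1000).round(1))
E
```

```text
[0.49601637 0.03587118 0.059     ] [ 0.59373999 -0.0607571   0.062     ] [ 0.54487818 -0.01244296  0.0605    ] 0.13742972905457607 -44.677094121759225
tool offset mm [-0.3 -0.9 92.5]
[19.3 -0.9 65.9]
[-13.7  -0.8  66. ]
```

apply_moves(increments=[[0,0,0,0,-1,35,0],[0,0,0,0,-1,70,0],[0,0,0,0,-1,100,0],[0,0,0,0,-1,113,0],[0,0,0,0,-1,113,0],[0,0,0,0,-1,113,0]], grip_force=50)

```text
t: 4.25
ee_pos: [0.5444, -0.0141, 0.04]
tool_rot: [[-0.717, 0.698, 0.003], [0.698, 0.717, 0.0], [-0.002, 0.003, -1.0]]
wrist_force: [-0.0, 0.3, -1.1]
opening: 0.0858
```

```bash
python3 - <<'E'
from h import *
s,c=grab('wrist','w3');print(s['t'],s['ee_pos'],s['wrist_force'],s['opening'])
E
```

```text
4.25 [ 0.54444    -0.01405837  0.03999104] [-0.00289812  0.28502883 -1.14144749] 0.08583570376722564
```

View pics/w3.png

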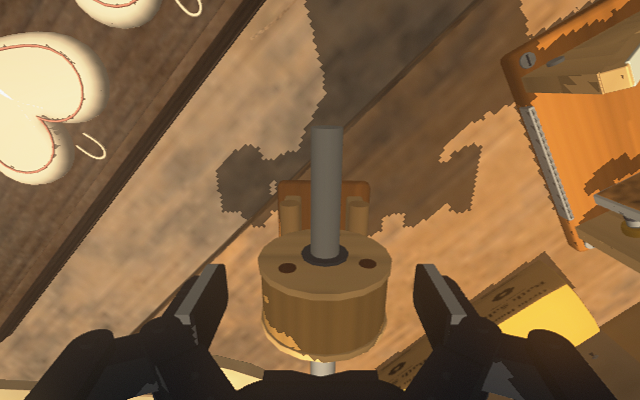

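apply_moves(increments=[[0,0,0,0,1.5,0,0],[0,0,0,0,1.5,0,60],[0,0,0,0,1.5,0,120],[0,0,0,0,1.5,0,255],[0,0,0,0,1.5,0,255],[0,0,0,0,1.5,0,255],[0,0,0,0,1.5,0,255]], grip_force=50)

```text
t: 5.18
ee_pos: [0.545, -0.0122, 0.0393]
tool_rot: [[-0.717, 0.697, 0.002], [0.697, 0.717, 0.001], [-0.001, 0.002, -1.0]]
wrist_force: [-0.0, 2.2, 5.5]
opening: 0.0546
```

apply_moves(increments=[[0,0,0,0,0,0,255],[0,0,0,0,0,-10,255],[0,0,0,0,0,-25,255],[0,0,0,0,0,-50,255],[0,0,0,0,0,-80,255],[0,0,0,0,0,-80,255],[0,0,0,0,0,-80,255]])

```text
t: 6.05
ee_pos: [0.5428, -0.0131, 0.1177]
tool_rot: [[-0.716, 0.698, -0.001], [0.698, 0.716, 0.0], [0.001, -0.001, -1.0]]
wrist_force: [0.3, -0.4, -2.5]
opening: 0.0548
```

```bash
python3 - <<'E'
from h import *
s,c=grab('wrist','w4');print(s['t'],s['ee_pos'],s['tool_rot'].round(3),s['wrist_force'],s['torque'],s['opening'])
E
```

```text
6.05 [ 0.54279915 -0.01305644  0.11768643] [[-0.716  0.698 -0.001]
 [ 0.698  0.716  0.   ]
 [ 0.001 -0.001 -1.   ]] [ 0.25455646 -0.39890575 -2.49972836] [ 0.01145378 -0.00576676  0.00951831] 0.05476682775982199
```

View pics/w4.png

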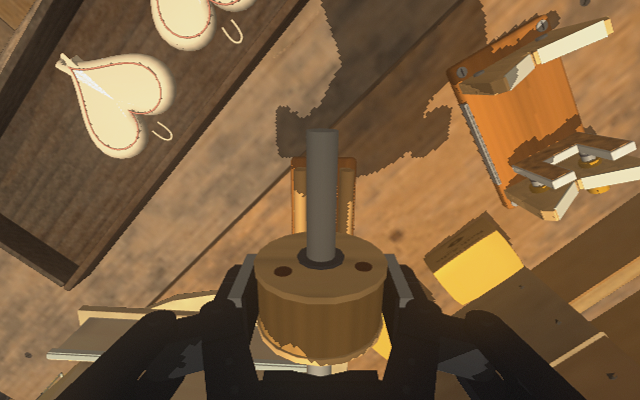

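```bash
python3 - <<'E'
from h import *
c=dict(np.load('pics/w4.npz'));T=np.array(c['tool_from_camera'])
def t(u,v,z):
    d=T[:3,:3]@np.linalg.inv(c['K'])@np.array([u,v,1.]);o=T[:3,3];return (o+d*(z-o[2])/d[2])*1000
for z in (-.017,-.020,-.023): print('shaft end',t(323,133,z-.004).round(1),'entry',t(320,258,z).round(1))
P=cloud(c); Q=(P-c['ee'])@c['R']*1000
for u,v in [(321,132),(322,150),(321,200),(320,240),(320,270),(300,255)]: print(Q[v,u].round(1))
print('seat in tool',(c['R'].T@(np.array([.6059,.1397,.052])-c['ee'])*1000).round(1))
E
```

```text
shaft end [ 68.1   0.2 -21. ] entry [ 14.1  -0.9 -17. ]
shaft end [ 68.5   0.1 -24. ] entry [ 15.8  -0.9 -20. ]
shaft end [ 68.9   0.1 -27. ] entry [ 17.4  -0.9 -23. ]
[ 69.1  -0.6 -26. ]
[ 62.7  -0.2 -26.2]
[ 43.7  -0.5 -25.9]
[ 27.4  -0.9 -26.6]
[ 16.5  -0.9 -30.8]
[ 18.1  -9.2 -21.6]
seat in tool [ 61.3 153.5  65.6]
```

apply_moves(increments=[[0,0,0,10,20,0,255],[0,0,-6,22,50,0,255],[0,0,-14,38,85,0,255],[0,0,-22,54,118,0,255],[0,0,-30.5,68.7,149.5,0,255],[0,0,-30.5,68.7,149.5,0,255],[0,0,-30.5,68.7,149.5,0,255],[0,0,-30.5,68.7,149.5,0,255]])

```text
t: 7.1
ee_pos: [0.5983, 0.1407, 0.1176]
tool_rot: [[-0.971, 0.24, -0.001], [0.24, 0.971, -0.001], [0.001, -0.001, -1.0]]
wrist_force: [-0.1, -0.6, -2.3]
opening: 0.0541
```

```bash
cat > look.py <<'E'
import sys
from h import *
n=sys.argv[1]
s,c=grab('wrist','w'+n);grab('side','s'+n)
R=s['tool_rot'];print(s['t'],s['ee_pos'].round(4),'yang',np.degrees(np.arctan2(R[1,1],R[0,1])).round(2),'F',s['wrist_force'].round(2),s['torque'].round(2),s['opening'].round(4))
u=np.array([.971,-.2385,0]);v=np.array([.2385,.971,0])
seat=np.array([.606,.1397,.052]);rc=s['ee_pos']+R@np.array([.0005,0,-.020])
print('reel rel seat along,lat,z mm',((rc-seat)@np.array([u,v,[0,0,1]]).T*1000).round(1),'F along',(s['wrist_force']@u).round(2),'lat',(s['wrist_force']@v).round(2))
si=dict(np.load(f'pics/s{n}.npz'))['pixels'][:,:,::-1][200:285,225:335]
cv2.imwrite(f'pics/s{n}c.png',cv2.resize(si,None,fx=7,fy=7,interpolation=cv2.INTER_CUBIC))
E
python3 look.py 5
```

```text
Traceback (most recent call last):
  File "look.py", line 5, in <module>
    R=s['tool_rot'];print(s['t'],s['ee_pos'].round(4),'yang',np.degrees(np.arctan2(R[1,1],R[0,1])).round(2),'F',s['wrist_force'].round(2),s['torque'].round(2),s['opening'].round(4))
                                                                                                                                                               ^^^^^^^^^^^^^^^^^^
AttributeError: 'float' object has no attribute 'round'
```

View pics/w5.png

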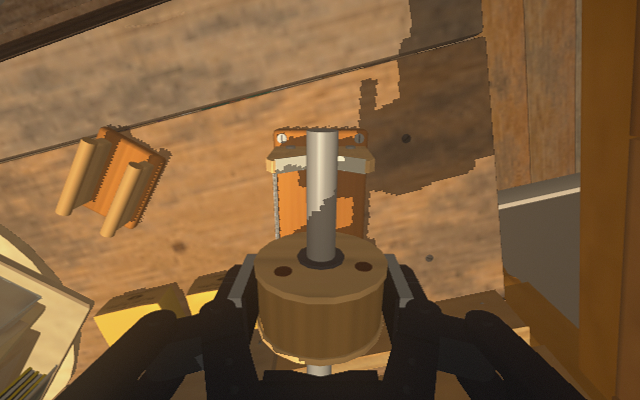

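apply_moves(increments=[[0,0,0,0,1,25,255],[0,0,0,0,1,50,255],[0,0,0,0,1,68,255],[0,0,0,0,1,78,255],[0,0,0,0,1,78,255],[0,0,0,0,1,78,255]])

```text
t: 7.95
ee_pos: [0.6, 0.1431, 0.0412]
tool_rot: [[-0.971, 0.238, 0.002], [0.238, 0.971, 0.001], [-0.002, 0.001, -1.0]]
wrist_force: [0.6, -0.7, -2.2]
opening: 0.0545
```

```bash
sed -i "s/s\['opening'\].round(4)/round(float(s['opening']),4)/" look.py; python3 look.py 6
```

```text
7.95 [0.6    0.1431 0.0412] yang 76.25 F [ 0.59 -0.67 -2.25] [ 0.01 -0.02 -0.04] 0.0545
reel rel seat along,lat,z mm [-7.2  1.8  9.2] F along 0.74 lat -0.51
```

View pics/w6.png

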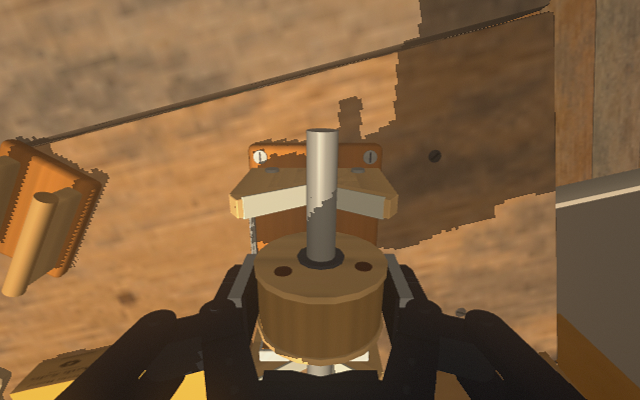

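View pics/s6c.png

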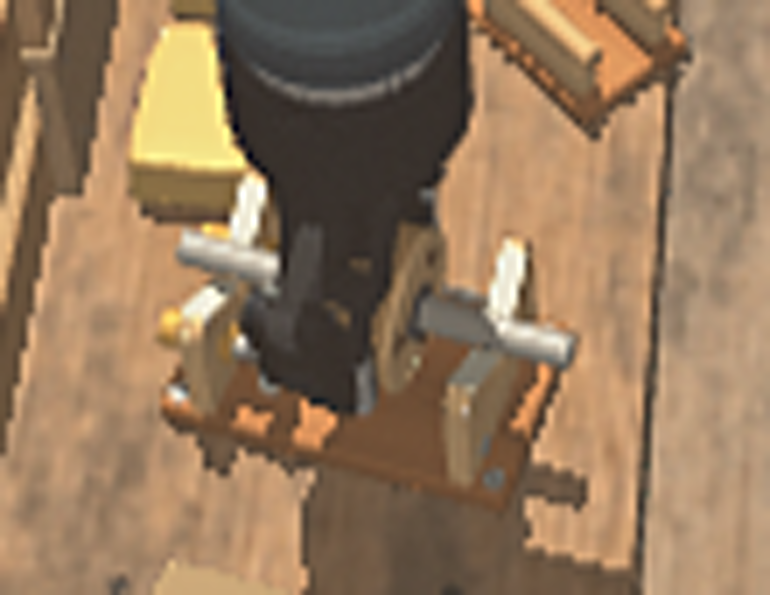

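apply_moves(increments=[[0,0,0,0,-2,2,255],[0,0,0,0,-2,5,255],[0,0,0,0,-2,7,255],[0,0,0,0,-2,8.5,255],[0,0,0,0,-2,8.5,255],[0,0,0,0,-2,8.5,255]])

```text
t: 8.8
ee_pos: [0.5986, 0.1408, 0.0322]
tool_rot: [[-0.971, 0.237, -0.0], [0.237, 0.971, -0.0], [0.0, -0.0, -1.0]]
wrist_force: [-2.7, -0.9, 3.6]
opening: 0.0547
```

```bash
python3 look.py 7
```

```text
8.8 [0.5986 0.1408 0.0322] yang 76.28 F [-2.7  -0.88  3.55] [-0.23  0.51  0.19] 0.0547
reel rel seat along,lat,z mm [-7.9 -0.7  0.2] F along -2.41 lat -1.5
```

View pics/w7.png

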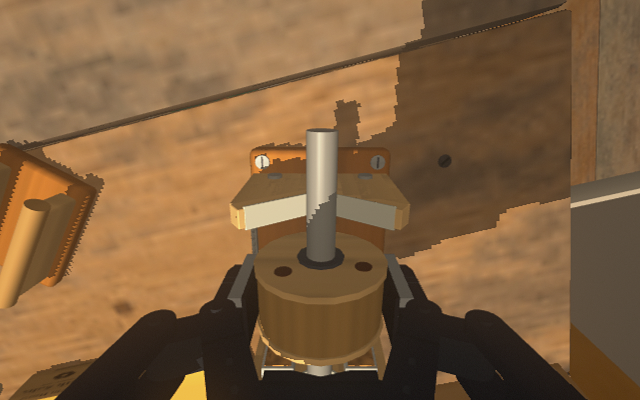

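View pics/s7c.png

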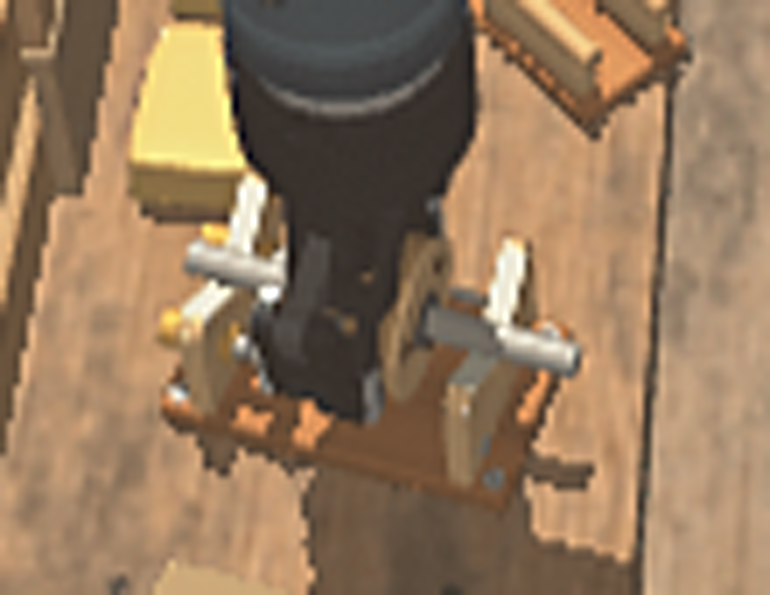

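apply_moves(increments=[[0,0,0,0,0,0,110],[0,0,0,0,0,0,80],[0,0,0,0,0,0,50],[0,0,0,0,0,0,50],[0,0,0,0,0,0,50],[0,0,0,0,0,0,50]])

```text
t: 9.65
ee_pos: [0.5986, 0.141, 0.0317]
tool_rot: [[-0.971, 0.238, 0.0], [0.238, 0.971, 0.0], [-0.0, 0.0, -1.0]]
wrist_force: [0.6, -0.3, 0.2]
opening: 0.0686
```

```bash
python3 look.py 8
```

```text
9.65 [0.5986 0.141  0.0317] yang 76.26 F [ 0.57 -0.34  0.16] [ 0.02  0.03 -0.03] 0.0686
reel rel seat along,lat,z mm [-8.  -0.5 -0.3] F along 0.63 lat -0.19
```

View pics/w8.png

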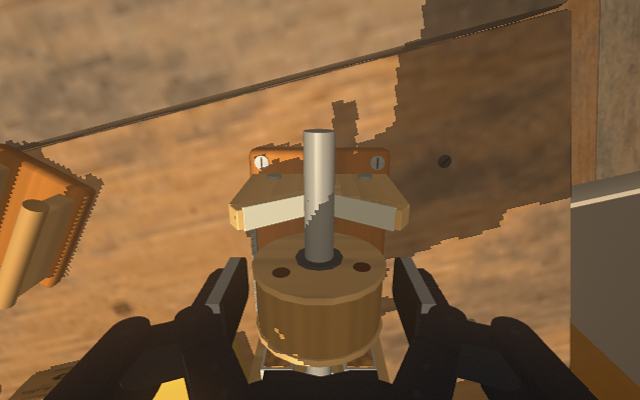

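View pics/s8c.png

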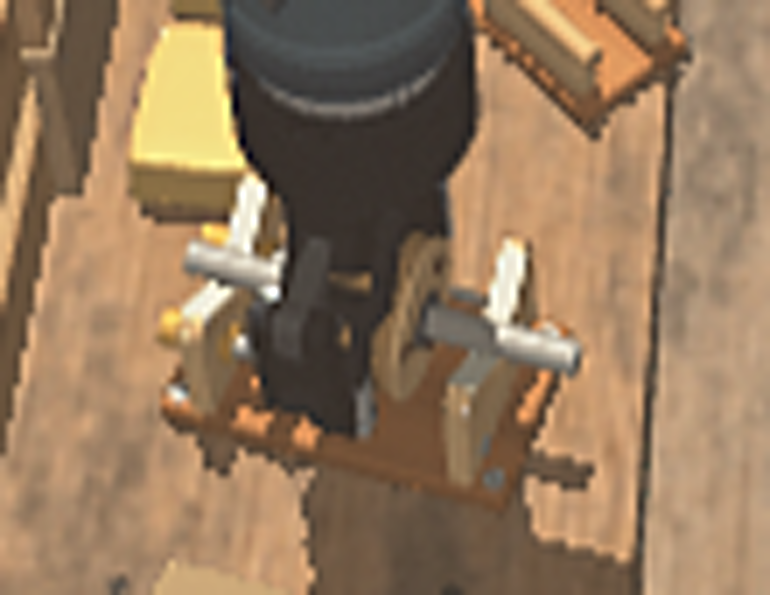

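apply_moves(increments=[[0,0,0,0,-0.7,0,50],[0,0,0,0,-0.7,0,255],[0,0,0,0,-0.7,0,255],[0,0,0,0,-0.7,0,255],[0,0,0,0,-0.7,0,255],[0,0,0,0,-0.7,0,255]], grip_force=60)

```text
t: 10.5
ee_pos: [0.5986, 0.1404, 0.0321]
tool_rot: [[-0.971, 0.238, 0.0], [0.238, 0.971, 0.0], [-0.0, 0.0, -1.0]]
wrist_force: [-0.5, -0.2, 3.9]
opening: 0.0543
```

```bash
python3 look.py 9
```

```text
10.5 [0.5986 0.1404 0.0321] yang 76.26 F [-0.53 -0.21  3.92] [0.09 0.11 0.01] 0.0543
reel rel seat along,lat,z mm [-7.8 -1.   0.1] F along -0.46 lat -0.33
```

View pics/w9.png

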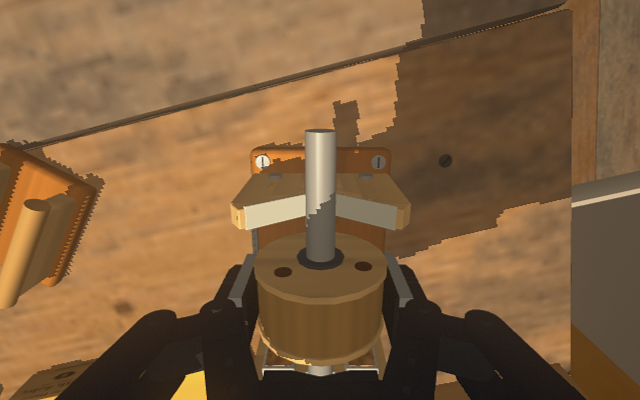

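apply_moves(increments=[[0,0,0,-3,0,0,255],[0,0,0,-6,0,0,255],[0,0,0,-9,0,0,255],[0,0,0,-12,0,0,255],[0,0,0,-12,0,0,255],[0,0,0,-12,0,0,255],[0,0,0,-12,0,0,255]])

```text
t: 11.48
ee_pos: [0.6099, 0.1376, 0.0321]
tool_rot: [[-0.971, 0.237, -0.0], [0.237, 0.971, 0.0], [0.001, 0.0, -1.0]]
wrist_force: [-1.0, 0.0, 4.4]
opening: 0.0545
```

```bash
python3 look.py 10
```

```text
11.475 [0.6099 0.1376 0.0321] yang 76.26 F [-0.97  0.02  4.35] [ 0.1   0.36 -0.09] 0.0545
reel rel seat along,lat,z mm [ 3.8 -1.1  0.1] F along -0.95 lat -0.21
```

View pics/s10c.png

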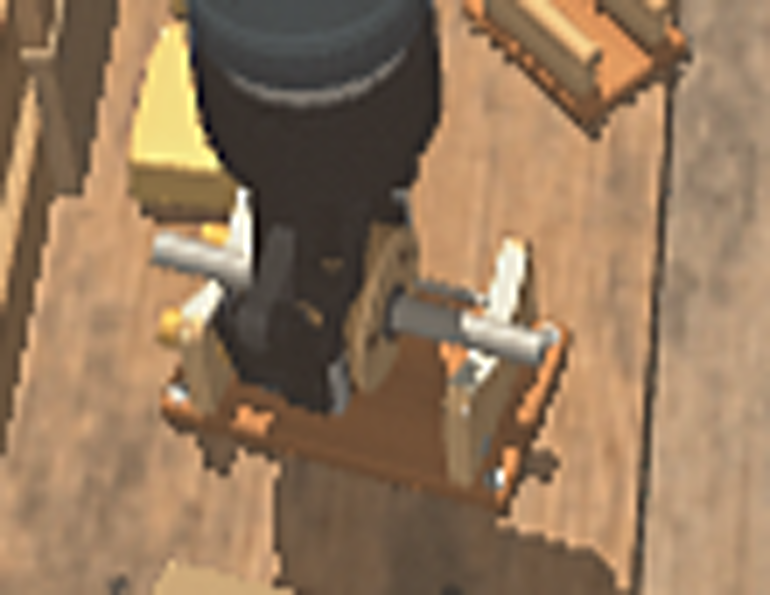

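apply_moves(increments=[[0,0,0,-1,0,0,255],[0,0,0,-2,0,0,255],[0,0,0,-2.5,0,0,255],[0,0,0,-2.5,0,0,255]])

```text
t: 12.08
ee_pos: [0.6118, 0.1372, 0.032]
tool_rot: [[-0.971, 0.237, -0.002], [0.237, 0.971, 0.0], [0.002, -0.0, -1.0]]
wrist_force: [-2.6, 1.0, 5.6]
opening: 0.0548
```

apply_moves(increments=[[0,0,0,-1,0,0,255],[0,0,0,-1.5,0,0,255],[0,0,0,-1.5,0,0,255],[0,0,0,-1.5,0,0,255]])

```text
t: 12.58
ee_pos: [0.6132, 0.1369, 0.032]
tool_rot: [[-0.971, 0.237, -0.002], [0.237, 0.971, 0.0], [0.002, 0.0, -1.0]]
wrist_force: [-1.9, 0.9, 5.8]
opening: 0.0544
```

```bash
python3 look.py 11
```

```text
12.575 [0.6132 0.1369 0.032 ] yang 76.27 F [-1.86  0.94  5.79] [ 0.03  0.49 -0.05] 0.0544
reel rel seat along,lat,z mm [ 7.2 -1.   0. ] F along -2.03 lat 0.46
```

apply_moves(increments=[[0,0,0,-1,0,0,255],[0,0,0,-1.5,0,0,255],[0,0,0,-1.5,0,0,255],[0,0,0,-1.5,0,0,255]])

```text
t: 13.18
ee_pos: [0.6135, 0.1368, 0.032]
tool_rot: [[-0.971, 0.237, -0.004], [0.237, 0.971, 0.001], [0.004, -0.0, -1.0]]
wrist_force: [-4.7, 0.2, 9.0]
opening: 0.0545
```

```bash
python3 look.py 12
```

```text
13.175 [0.6135 0.1368 0.032 ] yang 76.27 F [-4.7   0.19  9.05] [ 0.13  0.99 -0.07] 0.0545
reel rel seat along,lat,z mm [ 7.6 -1.   0. ] F along -4.61 lat -0.93
```

View pics/w12.png

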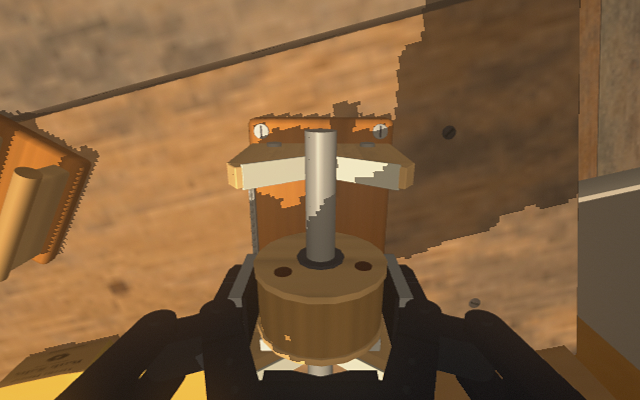

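apply_moves(increments=[[0,-0.2,0,-1,0,-0.5,255],[0,-0.2,0,-2,0,-0.5,255],[0,-0.2,0,-2,0,-0.5,255],[0,-0.2,0,-2,0,-0.5,255]])

```text
t: 13.78
ee_pos: [0.6141, 0.1367, 0.032]
tool_rot: [[-0.971, 0.237, -0.004], [0.237, 0.971, 0.0], [0.004, -0.001, -1.0]]
wrist_force: [-7.8, 0.2, 8.9]
opening: 0.0547
```

```bash
python3 look.py 13
```

```text
13.775 [0.6141 0.1367 0.032 ] yang 76.28 F [-7.84  0.19  8.88] [ 0.22  1.33 -0.09] 0.0547
reel rel seat along,lat,z mm [ 8.1 -1.   0. ] F along -7.65 lat -1.69
```

apply_moves(increments=[[0,0,0,0,0,-1,255],[0,0,0,0,0,-1.5,255],[0,0,0,0,0,-1.5,255]])

```text
t: 14.25
ee_pos: [0.6141, 0.1366, 0.0321]
tool_rot: [[-0.972, 0.237, -0.003], [0.237, 0.972, -0.001], [0.003, -0.001, -1.0]]
wrist_force: [-5.5, 0.9, 0.9]
opening: 0.0542
```

```bash
python3 look.py 14; python3 - <<'E'
from h import *
s,c=grab('scene','sc14')
im=c['pixels'][:,:,::-1][180:260,205:305];cv2.imwrite('pics/sc14c.png',cv2.resize(im,None,fx=7,fy=7,interpolation=cv2.INTER_CUBIC))
im=dict(np.load('pics/w14.npz'))['pixels'][:,:,::-1][320:400,230:410];cv2.imwrite('pics/w14c.png',cv2.resize(im,None,fx=4.4,fy=4.4,interpolation=cv2.INTER_CUBIC))
E
```

```text
14.25 [0.6141 0.1366 0.0321] yang 76.3 F [-5.52  0.87  0.91] [ 0.33  1.01 -0.14] 0.0542
reel rel seat along,lat,z mm [ 8.1 -1.1  0.1] F along -5.57 lat -0.47
```

View pics/sc14c.png

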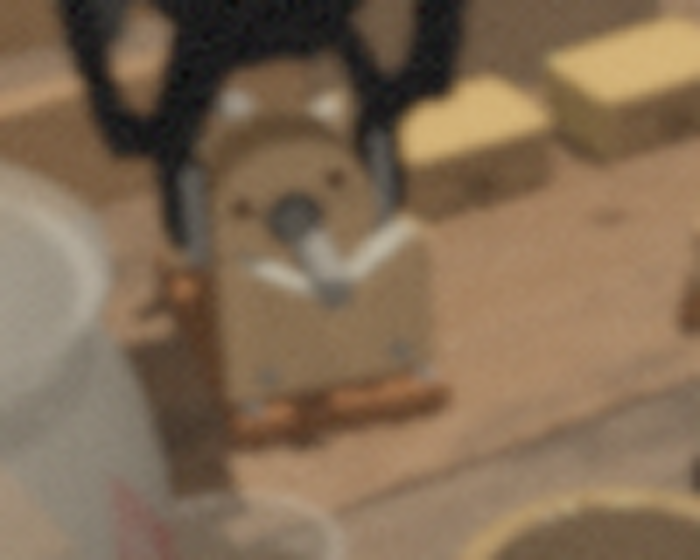

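View pics/s14c.png

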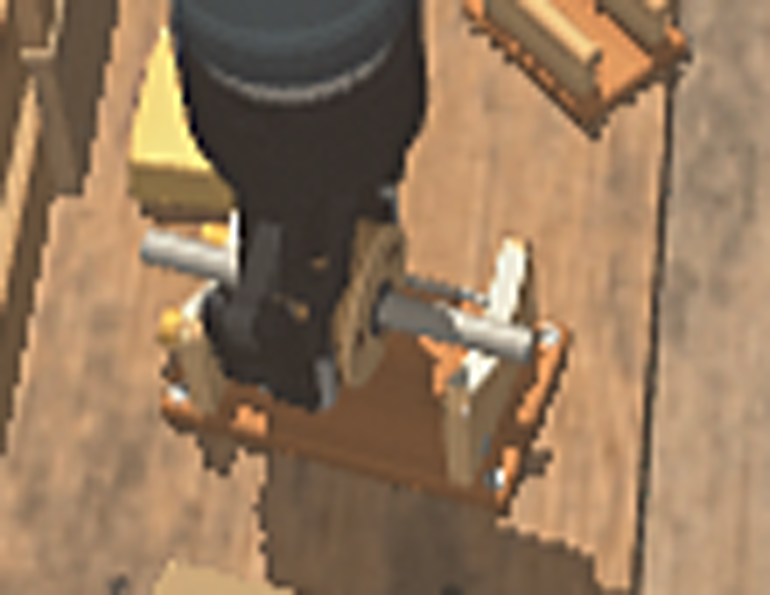

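View pics/w14c.png

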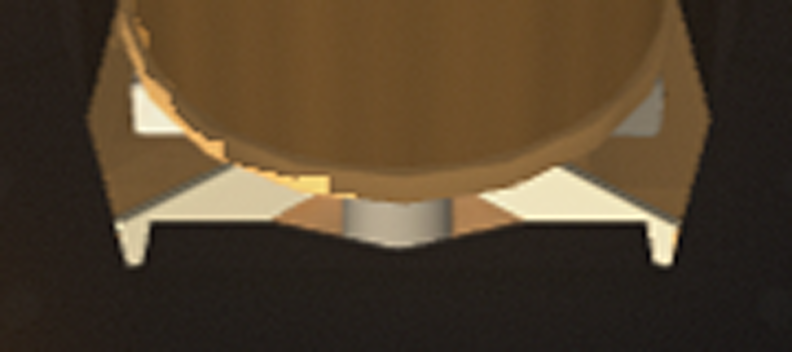

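```bash
cat > shoe.py <<'E'
import sys
from h import *
u=np.array([.971,-.2385,0]);v=np.array([.2385,.971,0]);seat=np.array([.606,.1397,0])
B=np.array([u,v,[0,0,1]])
for n in sys.argv[1:]:
    c=dict(np.load(f'pics/{n}.npz'));D=(cloud(c)-seat)@B.T*1000
    px=c['pixels'].astype(int);white=(px.min(-1)>100)&(px.max(-1)-px.min(-1)<75)
    for lo,hi in ((-25,-14),(14,25)):
        m=(D[...,0]>15)&(D[...,0]<40)&(D[...,1]>lo)&(D[...,1]<hi)&(D[...,2]>52)&(D[...,2]<75)
        q=D[m]; 
        h=np.histogram(q[:,0],np.arange(15,41,1))[0];print(n,lo,m.sum(),'z med',np.median(q[:,2]) if len(q) else '',h.tolist())
E
python3 shoe.py w1 w2 w6 w8 w12 w14
```

```text
w1 -25 67 z med 65.1246564987238 [0, 0, 0, 0, 0, 15, 21, 6, 6, 7, 4, 7, 0, 0, 0, 0, 0, 0, 0, 0, 0, 0, 0, 0, 1]
w1 14 53 z med 65.23677964602881 [0, 0, 0, 0, 0, 14, 18, 3, 4, 7, 5, 2, 0, 0, 0, 0, 0, 0, 0, 0, 0, 0, 0, 0, 0]
w2 -25 272 z med 64.86858466068003 [0, 0, 0, 0, 1, 48, 114, 24, 20, 21, 22, 21, 1, 0, 0, 0, 0, 0, 0, 0, 0, 0, 0, 0, 0]
w2 14 244 z med 65.05692370357214 [0, 0, 0, 0, 0, 37, 101, 21, 24, 14, 19, 19, 7, 1, 0, 0, 0, 0, 0, 0, 0, 0, 0, 0, 1]
w6 -25 239 z med 66.20025433700206 [0, 0, 0, 0, 1, 20, 39, 34, 32, 26, 45, 31, 11, 0, 0, 0, 0, 0, 0, 0, 0, 0, 0, 0, 0]
w6 14 83 z med 66.43859271970776 [0, 0, 0, 0, 0, 0, 2, 4, 10, 14, 29, 20, 4, 0, 0, 0, 0, 0, 0, 0, 0, 0, 0, 0, 0]
w8 -25 345 z med 63.33317243465922 [0, 0, 0, 0, 4, 141, 178, 21, 1, 0, 0, 0, 0, 0, 0, 0, 0, 0, 0, 0, 0, 0, 0, 0, 0]
w8 14 341 z med 62.61545356672497 [0, 0, 0, 0, 9, 110, 198, 24, 0, 0, 0, 0, 0, 0, 0, 0, 0, 0, 0, 0, 0, 0, 0, 0, 0]
w12 -25 336 z med 70.97179737181736 [41, 44, 40, 81, 46, 26, 13, 2, 5, 7, 10, 14, 6, 1, 0, 0, 0, 0, 0, 0, 0, 0, 0, 0, 0]
w12 14 418 z med 68.40810927325731 [50, 34, 45, 88, 74, 32, 14, 7, 11, 14, 18, 19, 5, 0, 0, 0, 0, 0, 0, 0, 0, 0, 0, 0, 7]
w14 -25 368 z med 70.9781625965199 [42, 35, 43, 73, 61, 37, 23, 6, 3, 7, 9, 14, 7, 8, 0, 0, 0, 0, 0, 0, 0, 0, 0, 0, 0]
w14 14 438 z med 68.69225480787935 [42, 40, 39, 71, 91, 43, 27, 11, 8, 12, 16, 19, 15, 1, 0, 0, 0, 0, 0, 0, 0, 0, 0, 0, 3]
```

```bash
python3 - <<'E'
from h import *
im=dict(np.load('pics/w2.npz'))['pixels'][:,:,::-1][120:210,470:610];cv2.imwrite('pics/w2s.png',cv2.resize(im,None,fx=5.5,fy=5.5,interpolation=cv2.INTER_CUBIC))
im=dict(np.load('pics/w6.npz'))['pixels'][:,:,::-1][320:400,230:410];cv2.imwrite('pics/w6c.png',cv2.resize(im,None,fx=4.4,fy=4.4,interpolation=cv2.INTER_CUBIC))
E
```

```text
(no output)
```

View pics/w2s.png

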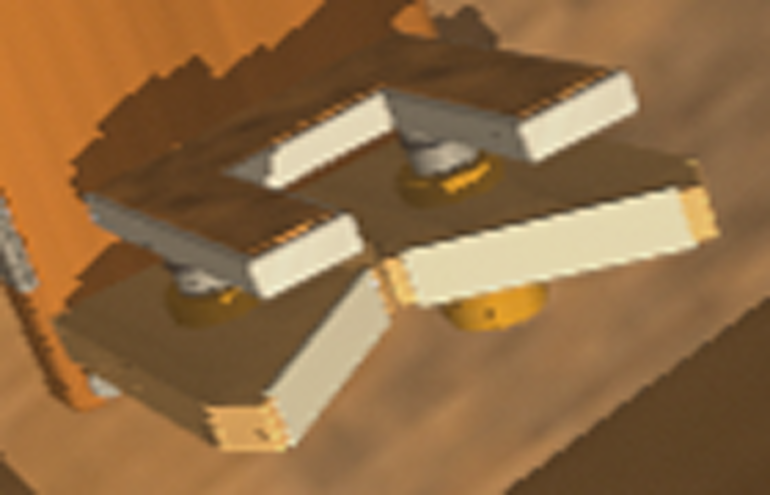

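View pics/w6c.png

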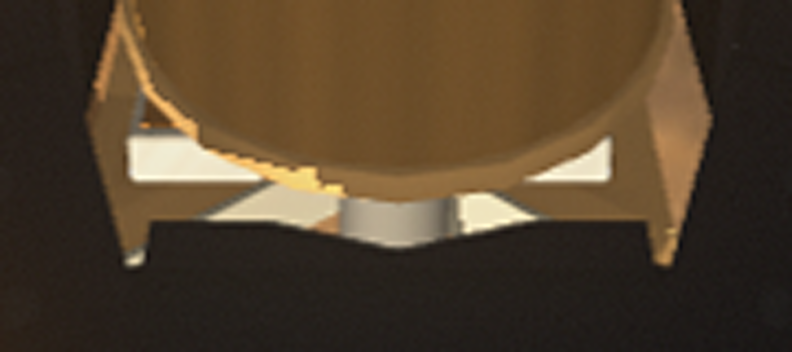

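```bash
python3 - <<'E'
from h import *
u=np.array([.971,-.2385,0]);v=np.array([.2385,.971,0]);seat=np.array([.606,.1397,0]);B=np.array([u,v,[0,0,1]])
def rr(n,pts,off,f,h=.066):
    c=dict(np.load(f'pics/{n}.npz'))
    D=(cloud(c)-seat)@B.T*1000
    for a,b in pts:
        U,V=off[0]+a/f,off[1]+b/f
        print(n,(a,b),((ray(c,U,V,h)-seat)@B.T*1000).round(1),'depth',D[int(V),int(U)].round(1))
print('free');rr('w2',[(530,160),(636,105),(520,122),(625,72),(580,115),(265,298),(360,248),(310,270)],(470,120),5.5)
rr('w6',[(140,181),(605,180),(160,160)],(230,320),4.4)
print('pushed')
rr('w12',[],(230,320),4.4);rr('w14',[(140,133),(650,134),(160,110)],(230,320),4.4)
# column profiles for the rear edge
for n in ['w6','w12','w13','w14']:
    c=dict(np.load(f'pics/{n}.npz'));p=c['pixels'].astype(int).sum(-1)
    for cols in ((261,266),(374,378)):
        col=p[330:372,cols[0]:cols[1]].mean(1);g=np.diff(col);k=g.argmin()
        # subpixel
        w=-g[max(k-1,0):k+2];e=330+((np.arange(k-1,k+2)+.5)*w).sum()/w.sum()
        print(n,cols,'edge row',e.round(2),((ray(c,sum(cols)/2-.5,e,.066)-seat)@B.T*1000).round(2))
E
```

```text
free
w2 (530, 160) [27.3  9.7 66. ] depth [42.  25.2 38.4]
w2 (636, 105) [27.2 23.5 66. ] depth [27.  23.2 65.8]
w2 (520, 122) [21.9 10.1 66. ] depth [21.8 10.1 65.4]
w2 (625, 72) [22.3 23.4 66. ] depth [21.9 22.8 66.4]
w2 (580, 115) [24.8 16.9 66. ] depth [23.9 16.6 66.4]
w2 (265, 298) [ 27.7 -25.8  66. ] depth [ 41.7 -15.   39.6]
w2 (360, 248) [ 27.5 -12.8  66. ] depth [ 26.9 -13.4  66.7]
w2 (310, 270) [ 27.  -19.4  66. ] depth [ 26.6 -19.8  66.4]
w6 (140, 181) [ 27.8 -25.3  66. ] depth [ 42.2 -28.9  51.6]
w6 (605, 180) [27.6 23.2 66. ] depth [26.3 22.8 66.8]
w6 (160, 160) [ 25. -23.  66.] depth [ 25.7 -23.4  65.1]
pushed
w14 (140, 133) [ 28.2 -25.8  66. ] depth [ 41.5 -29.3  51.8]
w14 (650, 134) [28.1 22.6 66. ] depth [27.8 22.3 66.1]
w14 (160, 110) [ 25.5 -23.7  66. ] depth [ 25.2 -23.8  66.3]
w6 (261, 266) edge row 360.86 [ 27.63 -24.71  66.  ]
w6 (374, 378) edge row 369.81 [32.9  27.18 66.  ]
w12 (261, 266) edge row 350.3 [ 27.55 -25.2   66.  ]
w12 (374, 378) edge row 371.22 [38.64 22.33 66.  ]
w13 (261, 266) edge row 350.26 [ 28.07 -25.2   66.  ]
w13 (374, 378) edge row 370.16 [38.58 22.3  66.  ]
w14 (261, 266) edge row 349.96 [ 28.04 -25.26  66.  ]
w14 (374, 378) edge row 370.05 [38.62 22.27 66.  ]
```

apply_moves(increments=[[0,0,0,-1,0,0,255],[0,0,0,-2,0,0,255],[0,0,0,-3,0,0,255],[0,0,0,-3,0,0,255],[0,0,0,-3,0,0,255]])

```text
t: 15.02
ee_pos: [0.6162, 0.1361, 0.0321]
tool_rot: [[-0.972, 0.237, -0.005], [0.237, 0.972, -0.0], [0.005, -0.001, -1.0]]
wrist_force: [-6.3, 1.9, 2.5]
opening: 0.0547
```

```bash
cat > edge.py <<'E'
import sys
from h import *
u=np.array([.971,-.2385,0]);v=np.array([.2385,.971,0]);seat=np.array([.606,.1397,0]);B=np.array([u,v,[0,0,1]])
c=dict(np.load(f'pics/{sys.argv[1]}.npz'));p=c['pixels'].astype(int).sum(-1)
for cols in ((261,266),(372,376)):
    col=p[322:362,cols[0]:cols[1]].mean(1);g=np.diff(col);k=g[3:-3].argmin()+3
    w=-g[k-1:k+2];e=322+((np.arange(k-1,k+2)+.5)*w).sum()/w.sum()
    r=((ray(c,sum(cols)/2-.5,e,.066)-seat)@B.T*1000);print('edge row',e.round(2),r.round(2),'shoe',(r[0]-27.6).round(2))
im=c['pixels'][:,:,::-1][320:400,230:410];cv2.imwrite(f'pics/{sys.argv[1]}c.png',cv2.resize(im,None,fx=4.4,fy=4.4,interpolation=cv2.INTER_CUBIC))
E
python3 look.py 15; python3 edge.py w15
```

```text
15.025 [0.6162 0.1361 0.0321] yang 76.3 F [-6.32  1.92  2.54] [ 0.36  1.29 -0.19] 0.0547
reel rel seat along,lat,z mm [10.4 -1.   0.1] F along -6.6 lat 0.36
edge row 349.98 [ 30.3  -25.22  66.  ] shoe 2.7
edge row 350.16 [30.23 20.87 66.  ] shoe 2.63
```

View pics/w15c.png

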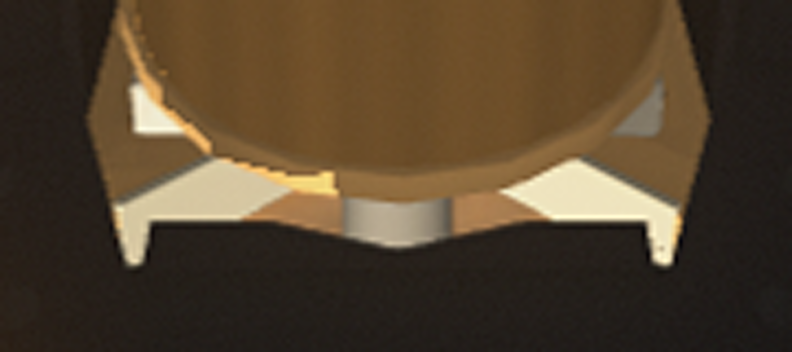

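apply_moves(increments=[[0,-0.1,0,-1,0,0,255],[0,-0.2,0,-2,0,0,255],[0,-0.3,0,-3,0,0,255],[0,-0.3,0,-3,0,0,255],[0,-0.3,0,-3,0,0,255],[0,-0.3,0,-3,0,0,255]])

```text
t: 15.88
ee_pos: [0.618, 0.1356, 0.032]
tool_rot: [[-0.972, 0.237, -0.002], [0.237, 0.972, -0.001], [0.002, -0.002, -1.0]]
wrist_force: [-8.5, 1.4, 5.1]
opening: 0.0544
```

```bash
python3 look.py 16; python3 edge.py w16
```

```text
15.875 [0.618  0.1356 0.032 ] yang 76.31 F [-8.53  1.35  5.07] [ 0.46  1.76 -0.18] 0.0544
reel rel seat along,lat,z mm [12.1 -1.1  0. ] F along -8.61 lat -0.72
edge row 349.96 [ 32.   -25.25  66.  ] shoe 4.4
edge row 350.08 [31.89 20.83 66.  ] shoe 4.29
```

View pics/w16.png

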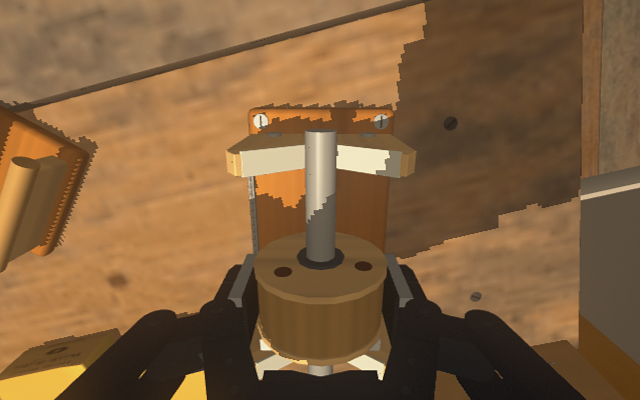

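View pics/s16c.png

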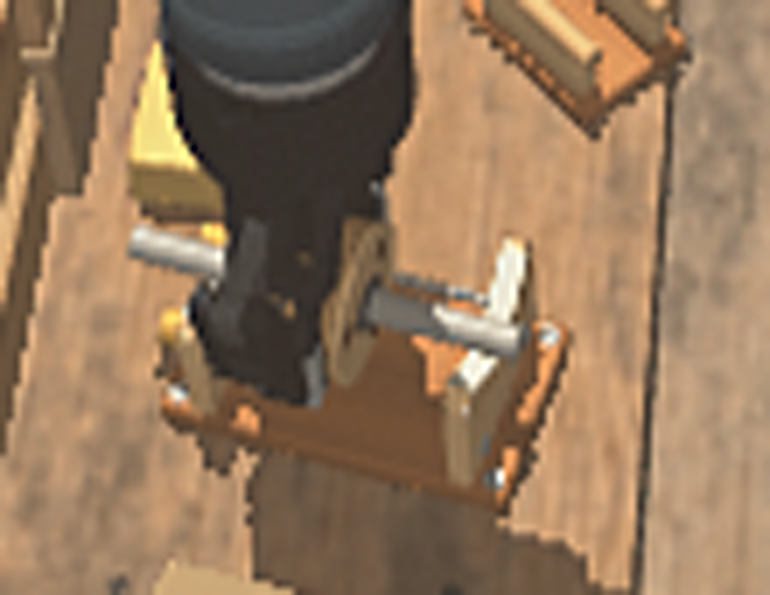

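apply_moves(increments=[[0,0,0,-0.5,0,-0.3,255],[0,0,0,-0.8,0,-0.4,255],[0,0,0,-0.8,0,-0.4,255],[0,0,0,-0.8,0,-0.4,255],[0,0,0,-0.8,0,-0.4,255],[0,0,0,-0.8,0,-0.4,255],[0,0,0,-0.8,0,-0.4,255]])

```text
t: 16.85
ee_pos: [0.6181, 0.1356, 0.0321]
tool_rot: [[-0.972, 0.237, -0.004], [0.237, 0.972, -0.001], [0.003, -0.002, -1.0]]
wrist_force: [-10.1, 2.3, 4.6]
opening: 0.0547
```

```bash
python3 look.py 17; python3 edge.py w17; python3 - <<'E'
from h import *
u=np.array([.971,-.2385,0]);v=np.array([.2385,.971,0]);seat=np.array([.606,.1397,0]);B=np.array([u,v,[0,0,1]])
# fixed reference: plain-cheek outermost lining edge rows, at z=.065, in each image
for n in ['w6','w12','w15','w17']:
    c=dict(np.load(f'pics/{n}.npz'));D=(cloud(c)-seat)@B.T*1000
    m=(D[...,0]<-35)&(D[...,0]>-60)&(abs(D[...,1])<33)&(abs(D[...,1])>28)&(D[...,2]>60)&(D[...,2]<72)
    print(n,'plain cheek along range',np.percentile(D[m][:,0],[3,97]).round(2),m.sum())
E
```

```text
16.85 [0.6181 0.1356 0.0321] yang 76.31 F [-10.15   2.33   4.58] [ 0.48  1.84 -0.24] 0.0547
reel rel seat along,lat,z mm [12.3 -1.1  0.1] F along -10.41 lat -0.16
edge row 349.96 [ 32.22 -25.22  66.  ] shoe 4.62
edge row 350.1 [32.11 20.86 66.  ] shoe 4.51
w6 plain cheek along range [-50.57 -42.9 ] 419
w12 plain cheek along range [-50.56 -42.85] 500
w15 plain cheek along range [-50.54 -42.88] 505
w17 plain cheek along range [-50.57 -42.82] 515
```

View pics/w17c.png

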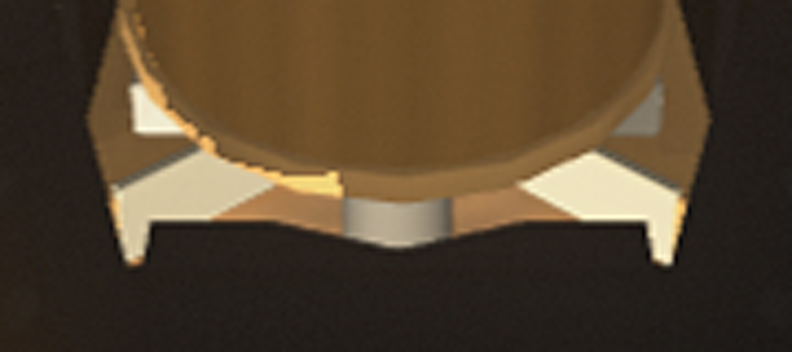

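apply_moves(increments=[[0,0,0,0,0,-0.3,255],[0,0,0,-0.2,0,-0.5,255],[0,0,0,-0.2,0,-0.5,255],[0,0,0,-0.2,0,-0.5,255],[0,0,0,-0.2,0,-0.5,255],[0,0,0,-0.2,0,-0.5,255]])

```text
t: 17.7
ee_pos: [0.6181, 0.1356, 0.0321]
tool_rot: [[-0.972, 0.237, -0.004], [0.237, 0.972, -0.001], [0.004, -0.002, -1.0]]
wrist_force: [-9.3, 3.4, 2.1]
opening: 0.0547
```

```bash
python3 look.py 18; python3 edge.py w18
```

```text
17.7 [0.6181 0.1356 0.0321] yang 76.31 F [-9.27  3.41  2.13] [ 0.57  1.72 -0.18] 0.0547
reel rel seat along,lat,z mm [12.3 -1.1  0.1] F along -9.82 lat 1.1
edge row 349.84 [ 32.18 -25.25  66.  ] shoe 4.58
edge row 350.14 [32.14 20.84 66.  ] shoe 4.54
```

apply_moves(increments=[[0,0,0,-0.3,0,0,255],[0,0,0,-0.6,0,0,255],[0,0,0,-0.6,0,0,255],[0,0,0,-0.6,0,0,255],[0,0,0,-0.6,0,0,255],[0,0,0,-0.6,0,0,255]])

```text
t: 18.55
ee_pos: [0.6183, 0.1355, 0.0321]
tool_rot: [[-0.972, 0.237, -0.005], [0.237, 0.972, -0.001], [0.004, -0.002, -1.0]]
wrist_force: [-8.5, 2.6, 2.6]
opening: 0.0547
```

```bash
python3 look.py 19; python3 edge.py w19
```

```text
18.55 [0.6183 0.1355 0.0321] yang 76.32 F [-8.52  2.55  2.56] [ 0.53  1.81 -0.21] 0.0547
reel rel seat along,lat,z mm [12.6 -1.1  0.1] F along -8.88 lat 0.45
edge row 349.86 [ 32.4  -25.21  66.  ] shoe 4.8
edge row 350.17 [32.35 20.86 66.  ] shoe 4.75
```

apply_moves(increments=[[0,0,0,0,0,0,255],[0,0,0,0,0,0,255],[0,0,0,0,0,0,255],[0,0,0,0,0,0,255],[0,0,0,0,0,0,255],[0,0,0,0,0,0,255],[0,0,0,0,0,0,255],[0,0,0,0,0,0,255]])

```text
t: 19.65
ee_pos: [0.6183, 0.1355, 0.0321]
tool_rot: [[-0.972, 0.237, -0.005], [0.237, 0.972, -0.001], [0.004, -0.002, -1.0]]
wrist_force: [-9.4, 3.1, 3.7]
opening: 0.0543
```

```bash
python3 look.py 20; python3 edge.py w20
```

```text
19.65 [0.6183 0.1355 0.0321] yang 76.32 F [-9.43  3.06  3.75] [ 0.57  1.8  -0.18] 0.0543
reel rel seat along,lat,z mm [12.6 -1.1  0.1] F along -9.89 lat 0.72
edge row 349.86 [ 32.44 -25.23  66.  ] shoe 4.84
edge row 350.13 [32.37 20.85 66.  ] shoe 4.77
```

View pics/s20.png

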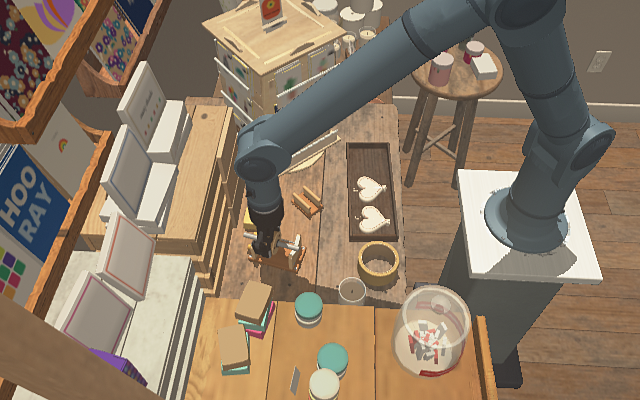

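View pics/w20.png

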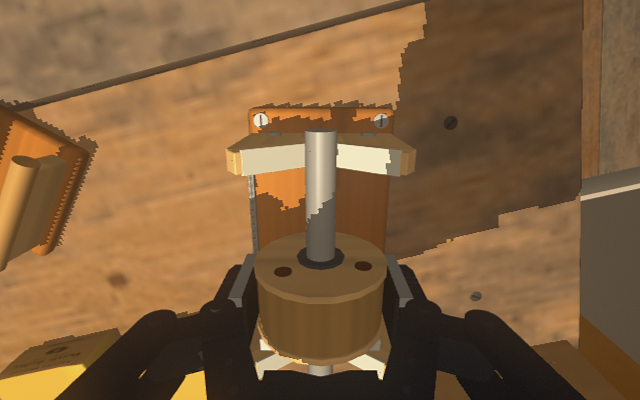

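```bash
python3 -c "
from workcell import ctrl
print(ctrl.hand_in())"
```

```text
the job is handed in; nothing more can be done
None
```

I moved the reel from the rest to the dispenser and laid its shaft in both V notches. I then opened the grip so the shaft could settle, and gripped the drum again at 60 N. From there I pushed it along the shaft's line against the brake shoe and handed the job in at about 19.7 s, still gripping and pushing.

**Last checks**
- **Shoe travel:** about 4.8 mm, which is about 7.3 N from the spring data. I measured it on both arms of the shoe in the wrist picture, against its free position. It is well short of the 10 mm stop and was unchanged over a final one-second hold.
- **Shaft seating:** at the plain cheek the shaft sits in the middle of the notch, at seated height within the calibration error. The brake-side notch is mostly hidden by the gripper.
- **Other things on the table:** nothing looked disturbed in the last pictures.

**What disagreed or could not be checked**
- **Push force:** the wrist sensor read 9 to 10 N along the shaft, more than the 7.3 N from the shoe's travel. I put the difference down to friction in the notches, since the drag was already 1 to 2 N before the shoe was touched, plus noise and offset.
- **Plunger grooves:** I could not see the half-travel grooves because the drum and fingers hide them, so half travel rests on the measured shoe edge.
- **Seat position:** my estimate of the shaft's seat is off by about 1 mm both sideways and along the shaft, within the camera calibration. I measured the shoe's travel from its own free position, so it does not depend on this.

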